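# Load the work lantern's cells and lock its bayonet cap

### The arm

A 7-joint arm with a two-finger parallel gripper is mounted at the origin on the work surface. World frame = base frame: x ahead of the robot, y to its left, z up, the work surface at z = 0. Lengths are in m, angles in rad, forces in N, time in s.
With the tool pointing down it reaches from about 0.35 to 0.9 m from the base axis. Payload 8.1 kg.
Tool frame: the origin (TCP) lies on the centre line of the jaws, within the pads' length; the fingertips stand 19 mm ahead of it and the grasp point (between the pads) is the TCP (arm.tip_reach is the distance from the TCP to the fingertips, in m); z points along the fingers, y is the line along which they close (so a half turn about z gives the same grasp; the last joint's range is limited). The gripper opens to 92 mm and grips with 3 to 60 N. Pads are 19 mm wide; open, the fingers measure 130 mm over their backs; the gripper's body (75 mm by 190 mm) begins 47 mm behind the grasp point.
Start: joints at [-1.331, 0.434, 0.025, 1.573, -0.012, 1.134, -0.075], TCP at [0.21, 0.589, 0.216] pointing down, gripper open.
Joint ranges: [-2.62, 2.62], [-0.44, 2.09], [-1.27, 1.32], [0.08, 2.57], [-1.32, 4.46], [0.12, 2], [-2.74, 2.74]. Speed limits (rad/s): [2.22, 2.22, 3.01, 3.01, 3.14, 3.14, 3.14].

### API

Orientations are given as a rotation vector (axis times angle).
In Python, from cell import arm gives the robot as it stands.
- The arm moves only by the tool arm_command, never from a script. Its argument "targets" is a list that holds one entry, the list of rows, each a list of 6 numbers: the shift along the tool's x, y, z in m, then the turn, a rotation vector about the tool's x, y, z in rad. A call has 1 to 10 rows; each row shifts and turns the commanded pose from where the row before left it, along the tool's axes as they then stand; what a row does not reach is not made up. A row lasts 1/8 s, in which the tool goes at most 62.5 mm and 10.7 degrees, less where a joint would pass 70% of its speed; a pose out of reach is approached as far as the arm can. A call with a gripper value outside its range is refused whole. "jaw" is the finger opening in m, from 0 to 0.0918, set as the call begins (left out, the last holds). The fingers move at their own pace and stop on an object; "newtons" is the grip in N (left out, the last holds). Time passes only in rows, so rows that do not move let the fingers close. It gives the time, the measured TCP pose, the force, the opening and the grip force at its end, in the units of the state.
- arm.observe(): the state, without advancing time (a new reading comes with each control period).
- arm.get_image(name): name is "scene" or "top" or "wrist"; returns a dict with "pixels" (384x512x3 uint8, red, green, blue), "z_map" (384x512 float32, m along the optical axis (not along the pixel's ray), 0 where there is no reading), "fx", "fy", "cx", "cy" (pixels), "xyz" and "rotation" of the camera in the world; the wrist camera has in their place "T_tool_cam" (4x4, takes a point from camera to tool coordinates, whose origin is the TCP and whose axes are the flange's). Camera axes: x right, y down, z forward; pixel columns grow to the right and rows downward; lengths in m; the calibration is good to about 2 mm. A picture is of the moment at which its call begins: read the wrist's pose just before it.
- arm.sign_off(): hands the job in; it is judged then, once.
The state is a dict: "clock": time; "joints": joint angles; "dq": joint speeds; "joint_efforts": joint torques, N m; "position": TCP position; "ee_rot": TCP orientation; "force": force on the tool from outside, world axes, zero at the start; "ft_torque": the same for the moment, N m; "width": opening from 0.0 (shut) to 1.0 (fully open); "gripper_force": force on a finger pad.
Only numpy, scipy, OpenCV 4.12 (cv2) and the standard library are available. Lean on these libraries where they do the work, as an engineer would, in place of code of your own. Each camera call takes 0.05 s, during which the arm holds its last target. There are 200 camera calls.

### The job

Put the two middle-sized battery cells, one each, upright and nub up as they stand, into the two bores of the upturned work lantern. Then put its bayonet cap in with the lugs through the gaps, push it down against the springs, twist it clockwise (seen from above) a quarter turn as far as it goes, and finish while still holding it pressed fully home: do not let go. Leave the fat cell, the thin cell and the other things on the table alone.

Things in the scene. Friction and masses are not known exactly. Their poses are not given: they have to be found in the camera images.
- lantern: Fixed work lantern standing upturned on its lens: grey square body 112 mm wide (116 mm at its foot rim), with a round black collar on top (outer diameter 106 mm, 16 mm high, its top 94 mm above the table) round a well with two bores. Origin under its centre; z up, x along the line through the bores.
- well (a point): Centre of the collar's top rim; axes as the lantern. Well floor 16 mm below. The collar has an inward metal lip (5 mm thick, flush with the top, inner radius 40 mm) with two gaps about 26 mm wide, on +x and -x; below the lip a channel 11 mm high, radius 47 mm. Stops in it end the cap's clockwise turn about 84 degrees after entry and block it anticlockwise after about 54.
- bore_a (a point): Centre of the mouth of the bore on the -x side of the well, in the well's floor (16 mm below the collar's top), axes as the well. Round, 30 mm diameter with a 2 mm chamfer; 18 mm from the well's centre. On its bottom is a brass spring plate, 38 mm below the mouth when free.
- bore_b (a point): The same for the bore on the +x side.
- spring_a (a joint): Spring plate of bore a: 0 when free, grows as it is pressed down, m (range 12 mm). Presses up with 1.5 N + 0.3 N per mm. With the cap fully home on a cell it reads about 0.010.
- spring_b (a joint): The same for bore b.
- cell_1_mid (a point): A middle-sized battery cell: upright bare metal cylinder with a black band near the top, diameter 26 mm, 50 mm high including the small nub on top (10 mm wide, 2 mm high), 50 to 90 g. The point is its centre, 25 mm above its foot; z up to the nub. In a bore on the free spring its top is 4 mm below the collar's top. Both such cells are alike; either fits either bore.
- cell_2_mid (a point): The other middle-sized cell, same sizes.
- cap_grip (a point): Grip of the loose bayonet cap (100 to 170 g, standing plug down on the table): an upright black bar along the cap's x on top of its flange, 60 mm long, 14 mm wide (y), 30 mm high. The point is on the cap's axis, 10 mm below the bar's top, 20 mm above the flange's top, 40 mm above the plug's foot; z up. Fully home it is 26 mm above the collar's top. Either way round fits.
- cap_flange (a point): Centre of the underside of the cap's round flange (106 mm diameter, 6 mm thick), 14 mm above the plug's foot; it lies on the collar's top when fully home. The springs start to push with it 10 mm above the collar (3 N in all, 9 N when home); the lugs clear the lip when it is under 4 mm above. Let go when turned, the cap rises 4 mm to the lip; not turned, it is pushed out.
- cap: The bayonet cap; origin at the centre of its plug's foot. Plug 76 mm diameter, 14 mm deep below the flange; two lugs at its foot, 18 mm wide, 5 mm high, reaching 45 mm from the axis, on the cap's +x and -x, in line with the grip bar. To enter, the cap's x lies along the well's x (either way round).
- fat_cell_mid (a point): Bystander: fat cell, 34 mm diameter, 61 mm high, upright; the point is its centre.
- thin_cell_mid (a point): Bystander: thin cell, 14.5 mm diameter, 50 mm high, upright; the point is its centre.
- mug: Bystander: white mug, 80 mm diameter, 90 mm high with a handle; origin under its centre.
- tape: Bystander: roll of paper tape lying flat, 100 mm diameter, 24 mm high; origin under its centre.
- gear: Bystander: flat plywood gear, 84 mm diameter, 6 mm thick; origin under its centre.
- screwdriver: Bystander: screwdriver lying on the table nearest the robot, along its own x.
There are look-alikes about, which are no part of the job. What is shaped like the part that bears cell_1_mid but green is not meant.

How it is judged:
On the way, in this order (a step that is already met when the one before it is completed fails the run):
1. one middle-sized cell stands in a bore (((horizontal distance between cell_1_mid and bore_a below 0.006 m and z of cell_1_mid in the frame of well below -0.022 m and angle between cell_1_mid's own z axis and vertical below 0.2 rad) or (horizontal distance between cell_1_mid and bore_b below 0.006 m and z of cell_1_mid in the frame of well below -0.022 m and angle between cell_1_mid's own z axis and vertical below 0.2 rad) or (horizontal distance between cell_2_mid and bore_a below 0.006 m and z of cell_2_mid in the frame of well below -0.022 m and angle between cell_2_mid's own z axis and vertical below 0.2 rad) or (horizontal distance between cell_2_mid and bore_b below 0.006 m and z of cell_2_mid in the frame of well below -0.022 m and angle between cell_2_mid's own z axis and vertical below 0.2 rad))), for 0.2 s.
2. both middle-sized cells stand in the bores, one each (((horizontal distance between cell_1_mid and bore_a below 0.006 m and z of each of cell_1_mid, cell_2_mid in the frame of well below -0.022 m and angle between each of cell_1_mid, cell_2_mid's own z axis and vertical below 0.2 rad and horizontal distance between cell_2_mid and bore_b below 0.006 m) or (horizontal distance between cell_1_mid and bore_b below 0.006 m and z of each of cell_1_mid, cell_2_mid in the frame of well below -0.022 m and angle between each of cell_1_mid, cell_2_mid's own z axis and vertical below 0.2 rad and horizontal distance between cell_2_mid and bore_a below 0.006 m))), for 0.2 s.
3. the cap is pushed in with its lugs below the lip (((horizontal distance between cell_1_mid and bore_a below 0.006 m and z of each of cell_1_mid, cell_2_mid in the frame of well below -0.022 m and angle between each of cell_1_mid, cell_2_mid's own z axis and vertical below 0.2 rad and horizontal distance between cell_2_mid and bore_b below 0.006 m) or (horizontal distance between cell_1_mid and bore_b below 0.006 m and z of each of cell_1_mid, cell_2_mid in the frame of well below -0.022 m and angle between each of cell_1_mid, cell_2_mid's own z axis and vertical below 0.2 rad and horizontal distance between cell_2_mid and bore_a below 0.006 m)) and z of cap_flange in the frame of well below 0.005 m and angle between the x axis of cap_grip and the x axis of well, either way round below 0.6 rad and horizontal distance between cap_grip and well below 0.006 m).
At the end, for the whole second after the job is handed in: Both middle-sized cells stand in the bores, one each; the cap is centred (6 mm), level and turned at least 65 degrees from entry, its flange within 2 mm of the collar, both springs pressed over 6.5 mm, and the fingers still hold it with over 3 N (((horizontal distance between cell_1_mid and bore_a below 0.006 m and z of each of cell_1_mid, cell_2_mid in the frame of well below -0.022 m and angle between each of cell_1_mid, cell_2_mid's own z axis and vertical below 0.2 rad and horizontal distance between cell_2_mid and bore_b below 0.006 m) or (horizontal distance between cell_1_mid and bore_b below 0.006 m and z of each of cell_1_mid, cell_2_mid in the frame of well below -0.022 m and angle between each of cell_1_mid, cell_2_mid's own z axis and vertical below 0.2 rad and horizontal distance between cell_2_mid and bore_a below 0.006 m)) and z of cap_flange in the frame of well below 0.002 m and angle between the x axis of cap_grip and the x axis of well, either way round above 1.13 rad and horizontal distance between cap_grip and well below 0.006 m and angle between cap_grip's own z axis and vertical below 0.07 rad and contact force between the fingers and cap above 3 N and value of joint each of spring_a, spring_b above 0.0065 m); the arm keeps its last pose, push and grip.
It fails at once if the fat or the thin cell is pushed away (over 40 mm) or knocked over ((distance of fat_cell_mid from where it was at the start of the episode above 0.04 m or angle between fat_cell_mid's own z axis and vertical above 0.6 rad) or (distance of thin_cell_mid from where it was at the start of the episode above 0.04 m or angle between thin_cell_mid's own z axis and vertical above 0.6 rad)).
It fails at once if the mug, tape, gear or screwdriver is pushed away (over 40 mm) or knocked over ((distance of mug from where it was at the start of the episode above 0.04 m or angle between mug's own z axis and vertical above 0.6 rad) or distance of tape from where it was at the start of the episode above 0.04 m or distance of gear from where it was at the start of the episode above 0.04 m or distance of screwdriver from where it was at the start of the episode above 0.04 m).
It also fails if it takes over 72 s, if anything falls off the work surface, if the arm or the gripper's body presses on something with over 40 N, if the wrist force passes 120 N, or if a joint passes its speed limit or range.

## Working session

There is one attempt and no reset: what is moved stays moved. The work goes in short steps, Python scripts to look and compute and a tool call to move; the robot and the scene stay as the last step left them, time stands still between calls to the robot, and variables do not carry over. Pictures are saved under pics/ and viewed, at most 10 in all, crops included, and the job is handed in when it is done.

Besides the shell and the picture viewer there is one more tool, called by a JSON object that holds its "method" and its "body". arm_command: Moves the arm, as the interface text tells. Its arguments: {"type":"object","properties":{"targets":{"type":"array","items":{"type":"array","items":{"type":"array","items":{"type":"number"}}}},"jaw":{"type":"number"},"newtons":{"type":"number"}},"required":["targets"]}

```bash
mkdir -p pics
cat > h.py <<'E'
import numpy as np, cv2
from cell import arm
from scipy.spatial.transform import Rotation as R
def grab(n):
    s=arm.observe(); im=arm.get_image(n)
    if n=='wrist':
        T=np.eye(4);T[:3,:3]=R.from_rotvec(s['ee_rot']).as_matrix();T[:3,3]=s['position']
        im['M']=T@np.array(im['T_tool_cam'])
    else:
        M=np.eye(4);r=np.array(im['rotation']);M[:3,:3]=r if r.shape==(3,3) else R.from_rotvec(r).as_matrix();M[:3,3]=im['xyz'];im['M']=M
    return im
def cloud(im):
    z=im['z_map'];v,u=np.mgrid[:z.shape[0],:z.shape[1]]
    p=np.stack([(u-im['cx'])/im['fx']*z,(v-im['cy'])/im['fy']*z,z],-1)
    return p@im['M'][:3,:3].T+im['M'][:3,3]
def ray(im,u,v,h):
    d=im['M'][:3,:3]@np.array([(u-im['cx'])/im['fx'],(v-im['cy'])/im['fy'],1]);o=im['M'][:3,3]
    return o+d*(h-o[2])/d[2]
def save(im,n): cv2.imwrite('pics/'+n,im['pixels'][...,::-1])
E
python3 - <<'E'
from h import *
print({k:np.round(v,3) for k,v in arm.observe().items()})
for n in('top','scene'):
    im=grab(n);save(im,n+'.png');print(n,im['xyz'],im['fx'],im['cx'],im['cy'],np.round(im['M'],2).tolist())
    np.savez(n,**{k:v for k,v in im.items()})
print(R.from_rotvec(arm.observe()['ee_rot']).as_matrix().round(3))
E
```

```text
{'clock': np.float64(0.0), 'joints': array([-1.331,  0.435,  0.025,  1.574, -0.012,  1.134, -0.075]), 'dq': array([ 0.001, -0.   , -0.002, -0.   , -0.001, -0.001,  0.001]), 'joint_efforts': array([ 1.0000e-03, -6.6786e+01,  9.8500e-01, -3.1446e+01, -6.1000e-02,
        4.3000e-02,  0.0000e+00]), 'position': array([0.21 , 0.588, 0.215]), 'ee_rot': array([-5.360e-01, -3.095e+00,  2.000e-03]), 'force': array([-0.407,  1.01 ,  0.404]), 'ft_torque': array([ 0.073,  0.018, -0.002]), 'gripper_force': np.float64(0.0), 'width': np.float64(0.998)}
top [ 0.38007829 -0.02226236  0.91889947] 370.5160104471536 257.66138505436294 191.17322179987278 [[0.19, -0.96, 0.21, 0.38], [-0.98, -0.19, 0.04, -0.02], [0.01, -0.21, -0.98, 0.92], [0.0, 0.0, 0.0, 1.0]]
scene [0.86146683 0.65424375 0.65235268] 478.53048409464685 257.43083792477785 189.07413227174203 [[-0.9, 0.28, -0.34, 0.86], [0.44, 0.55, -0.71, 0.65], [-0.01, -0.78, -0.62, 0.65], [0.0, 0.0, 0.0, 1.0]]
[[-0.942  0.336 -0.   ]
 [ 0.336  0.942 -0.001]
 [-0.    -0.001 -1.   ]]
```

View pics/top.png

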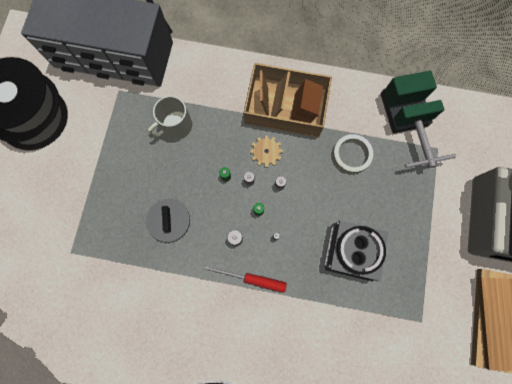

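View pics/scene.png

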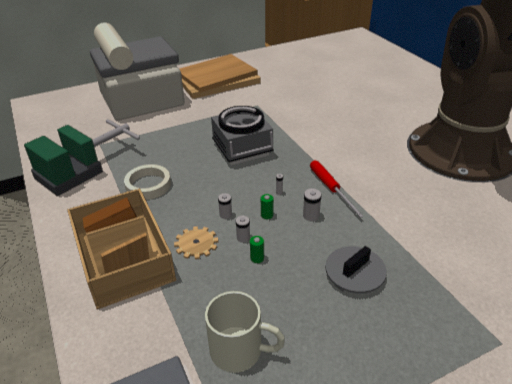

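The top view shows the bare cells at about (249,178) and (281,182), with green look-alikes at (225,174) and (259,209). The fat cell is at (235,238), the thin cell at (277,237), the cap at (168,221) with its bar roughly vertical, and the lantern collar at (360,249).

Run:
```python
from h import *
for n in('top','scene'):
    im=dict(np.load(n+'.npz'));P=cloud(im)
    B=(P[...,0]>.25)&(P[...,0]<.7)&(abs(P[...,1])<.45)
    print(n,'table z',np.median(P[...,2][B]))
    m=(B&(P[...,2]>.035)&(P[...,2]<.12)).astype(np.uint8)
    k,l,st,c=cv2.connectedComponentsWithStats(m)
    for i in range(1,k):
        if st[i,4]<15:continue
        q=P[l==i];zt=np.percentile(q[:,2],95);t=q[q[:,2]>zt-.008]
        (cx,cy),(w,h),a=cv2.minAreaRect(t[:,:2].astype(np.float32))
        print(c[i].round(),st[i,4],'zt',zt.round(3),'mean',t.mean(0).round(3),'rect',np.round([cx,cy,w,h,a],3),'col',im['pixels'][l==i].mean(0).round())
im=dict(np.load('top.npz'))
cv2.imwrite('pics/lan.png',cv2.resize(im['pixels'][205:295,310:400,::-1],None,fx=6,fy=6,interpolation=2))
```

```text
top table z 0.0013383315194163692
[168. 127.] 400 zt 0.091 mean [0.682 0.25  0.09 ] rect [0.685 0.253 0.028 0.073 0.72 ] col [104. 105.  97.]
[408. 166.] 19 zt 0.057 mean [ 0.697 -0.338  0.054] rect [ 0.697 -0.34   0.005  0.02   3.862] col [114. 113. 113.]
[224. 173.] 100 zt 0.052 mean [0.597 0.098 0.049] rect [ 0.597  0.098  0.025  0.024 10.576] col [ 65. 119.  74.]
[249. 177.] 99 zt 0.051 mean [0.598 0.038 0.049] rect [ 0.598  0.038  0.026  0.022 10.941] col [156. 153. 152.]
[280. 182.] 99 zt 0.051 mean [ 0.601 -0.04   0.049] rect [ 6.0100e-01 -4.1000e-02  2.4000e-02  2.5000e-02  5.7558e+01] col [157. 153. 153.]
[258. 208.] 98 zt 0.052 mean [ 0.527 -0.     0.048] rect [5.2700e-01 1.0000e-03 2.4000e-02 2.4000e-02 1.1404e+01] col [ 72. 131.  82.]
[165. 219.] 187 zt 0.053 mean [0.46  0.212 0.05 ] rect [4.6100e-01 2.1200e-01 6.0000e-02 1.4000e-02 1.6122e+01] col [34. 34. 35.]
[357. 251.] 2857 zt 0.096 mean [ 0.47  -0.242  0.094] rect [ 0.471 -0.241  0.105  0.106 11.014] col [92. 92. 93.]
[234. 237.] 182 zt 0.063 mean [0.447 0.041 0.06 ] rect [4.4800e-01 4.1000e-02 3.1000e-02 3.3000e-02
[... 614 characters left out ...]
47] rect [ 6.0300e-01 -3.9000e-02  2.7000e-02  2.4000e-02  6.7771e+01] col [101.  97.  97.]
[267. 200.] 145 zt 0.049 mean [0.53  0.003 0.047] rect [ 0.529  0.     0.027  0.027 24.707] col [27. 91. 43.]
[242. 223.] 164 zt 0.05 mean [0.6   0.04  0.047] rect [5.9900e-01 3.9000e-02 2.6000e-02 2.4000e-02 6.4156e+01] col [105. 101. 100.]
[256. 243.] 184 zt 0.05 mean [0.6   0.101 0.047] rect [5.9800e-01 9.9000e-02 2.6000e-02 2.4000e-02 3.5725e+01] col [24. 92. 42.]
[357. 259.] 337 zt 0.051 mean [0.464 0.215 0.049] rect [4.6200e-01 2.1400e-01 6.0000e-02 1.5000e-02 1.6508e+01] col [17. 16. 18.]
[254. 318.] 1124 zt 0.09 mean [0.685 0.252 0.088] rect [0.686 0.254 0.027 0.075 0.262] col [115. 115. 102.]
```

View pics/lan.png

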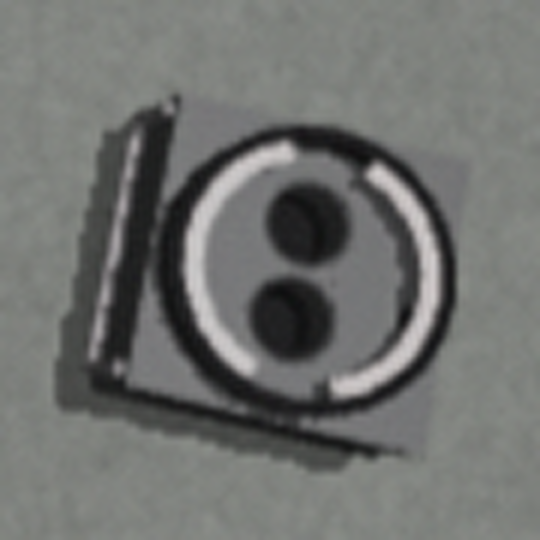

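The lantern crop shows the collar with its two bores at crop pixels (310,222) and (290,320). In the full image that is (361.5,242) and (358.3,258.3), and the lip gaps lie on the same line. Next I'll turn these into positions and print a move helper's output.

```bash
cat >> h.py <<'E'
def go(p,yaw_y=None):
    """tool-frame shift to world p; turn about tool z so that tool y lies at yaw_y deg"""
    s=arm.observe();M=R.from_rotvec(s['ee_rot']).as_matrix()
    d=M.T@(np.array(p)-s['position']);o=[np.round(d*1000,1).tolist(),'rows>=',np.linalg.norm(d)/.0625]
    a=np.degrees(np.arctan2(M[1,1],M[0,1]))
    if yaw_y is not None:o+=['turn z rad',round(np.radians((a-yaw_y+180)%360-180),3)]
    print('t',round(float(s['clock']),2),'yaw_y',a.round(2),'tilt',np.round(M[:2,2],4),*o)
E
python3 - <<'E'
from h import *
im=dict(np.load('top.npz'))
b=ray(im,361.2,241.6,.078);a=ray(im,357.9,257.9,.078);print(a,b,(a+b)/2,np.linalg.norm(a-b),np.degrees(np.arctan2(*(b-a)[1::-1])))
go([.6,.0385,.2],45)
im=grab('wrist');print(np.round(im['T_tool_cam'],3).tolist(),im['fx'])
E
```

```text
[ 0.45337295 -0.2411369   0.078     ] [ 0.49079375 -0.24366188  0.078     ] [ 0.47208335 -0.24239939  0.078     ] 0.037505890955670466 -3.8601918047006754
t 0.1 yaw_y 70.36 tilt [-0.0003 -0.0013] [-552.1, -386.6, 15.5] rows>= 10.786482509528739 turn z rad 0.443
[[-0.0, -0.958, -0.287, 0.076], [1.0, -0.0, -0.0, 0.001], [0.0, -0.287, 0.958, -0.17], [0.0, 0.0, 0.0, 1.0]] 296.460689181554
```

{"method": "arm_command", "body": {"targets": [[[-0.055,-0.039,0.0015,0,0,0.0436],[-0.055,-0.039,0.0015,0,0,0],[-0.055,-0.039,0.0015,0,0,0],[-0.055,-0.039,0.0015,0,0,0],[-0.055,-0.039,0.0015,0,0,0],[-0.055,-0.039,0.0015,0,0,0],[-0.055,-0.039,0.0015,0,0,0],[-0.055,-0.039,0.0015,0,0,0],[-0.055,-0.039,0.0015,0,0,0],[-0.055,-0.039,0.0015,0,0,0]]], "jaw": 0.05, "newtons": 15}}

```text
clock: 1.4
position: [0.549, 0.0616, 0.2016]
ee_rot: [0.603, 3.083, 0.0]
force: [1.6, -0.2, -0.4]
width: 0.546
gripper_force: 0.0
```

```bash
python3 -c "
from h import *
go([.6,.0385,.15],45)"
```

```text
t 1.4 yaw_y 67.88 tilt [0.0002 0.0003] [-55.9, -2.2, 51.6] rows>= 1.21809798102764 turn z rad 0.399
```

{"method": "arm_command", "body": {"targets": [[[-0.028,-0.001,0.025,0,0,0.1],[-0.028,0.002,0.026,0,0,0.1],[0,0,0,0,0,0.1],[0,0,0,0,0,0.1],[0,0,0,0,0,0]]]}}

```text
clock: 2.02
position: [0.5993, 0.0405, 0.1502]
ee_rot: [-1.203, -2.902, 0.001]
force: [0.0, 0.2, 0.6]
width: 0.542
gripper_force: 0.0
```

```bash
cat >> h.py <<'E'
def blobs(im,z0,z1,box,minpx=30):
    P=cloud(im);m=((P[...,2]>z0)&(P[...,2]<z1)&(P[...,0]>box[0])&(P[...,0]<box[1])&(P[...,1]>box[2])&(P[...,1]<box[3])).astype(np.uint8)
    k,l,st,c=cv2.connectedComponentsWithStats(m)
    for i in range(1,k):
        if st[i,4]<minpx:continue
        q=P[l==i];(u,v),r=cv2.minEnclosingCircle(np.argwhere(l==i)[:,::-1].astype(np.float32));z=np.median(q[:,2])
        rc=cv2.minAreaRect(q[:,:2].astype(np.float32))
        print('n',st[i,4],'px',c[i].round(1),'z',z.round(4),'circ-ray',ray(im,u,v,z).round(4),'rect',np.round(rc[0],4),np.round(rc[1],4),round(rc[2],1),im['pixels'][l==i].mean(0).round())
E
python3 - <<'E'
from h import *
im=grab('wrist');save(im,'w1.png');go([.6,.0385,.055],45)
blobs(im,.04,.056,(.5,.7,-.1,.15))
E
```

```text
t 2.08 yaw_y 45.07 tilt [-0.0005 -0.0002] [-1.9, -0.9, 95.4] rows>= 1.5265849064354007 turn z rad 0.001
n 671 px [298.6 144.7] z 0.0485 circ-ray [0.5996 0.0971 0.0485] rect [0.6002 0.097 ] [0.026  0.0255] 0.4 [ 73. 121.  79.]
n 655 px [171.2 165.6] z 0.0484 circ-ray [ 0.5299 -0.      0.0484] rect [ 0.5299 -0.0012] [0.0256 0.026 ] 72.6 [ 73. 117.  79.]
n 605 px [252.4 189.4] z 0.0485 circ-ray [0.5997 0.0371 0.0485] rect [0.6005 0.0363] [0.0258 0.0257] 75.3 [209. 206. 203.]
```

View pics/w1.png

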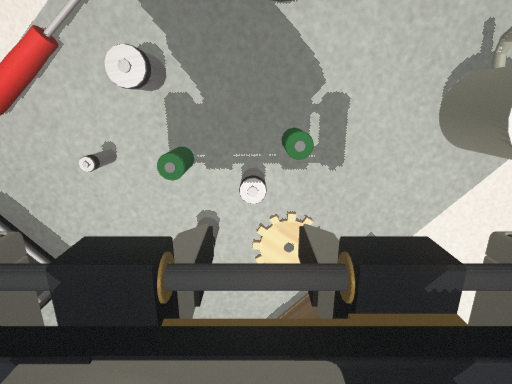

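The wrist view shows the bare cell at (252,189) between the open jaws, with green look-alikes at (298,145) and (171,166). Its measured position, (0.600, 0.037), agrees with the top view, so I'll descend and grip.

{"method": "arm_command", "body": {"targets": [[[-0.003,-0.002,0.03,0,0,0],[0,0,0.03,0,0,0],[0,0,0.025,0,0,0],[0,0,0.012,0,0,0],[0,0,0,0,0,0]]]}}

```text
clock: 2.7
position: [0.5998, 0.0369, 0.0533]
ee_rot: [-1.202, -2.902, 0.001]
force: [0.3, 0.5, 0.6]
width: 0.544
gripper_force: 0.0
```

{"method": "arm_command", "body": {"targets": [[[0,0,0,0,0,0],[0,0,0,0,0,0],[0,0,0,0,0,0],[0,0,0,0,0,0]]], "jaw": 0.015, "newtons": 20}}

```text
clock: 3.2
position: [0.6003, 0.037, 0.0539]
ee_rot: [1.203, 2.902, 0.0]
force: [-0.3, -0.2, -0.5]
width: 0.184
gripper_force: 0.0
```

{"method": "arm_command", "body": {"targets": [[[0,0,-0.02,0,0,0],[0,0,-0.05,0,0,0],[0,0,-0.05,0,0,0],[0,0,0,0,0,0]]]}}

```text
clock: 3.7
position: [0.6028, 0.0368, 0.1778]
ee_rot: [1.202, 2.896, 0.006]
force: [0.7, -0.3, -1.3]
width: 0.162
gripper_force: 0.0
```

Run:
```python
from h import *
go([.4535,-.241,.17],45)
go([.4535,-.241,.17],90)
```

```text
t 3.7 yaw_y 44.93 tilt [0.0074 0.0012] [-91.2, -302.0, 6.4] rows>= 5.048227573451587 turn z rad -0.001
t 3.7 yaw_y 44.93 tilt [0.0074 0.0012] [-91.2, -302.0, 6.4] rows>= 5.048227573451587 turn z rad -0.787
```

The fingers closed to 15 mm with no force, so the grip missed. I'll look again.

Run:
```python
from h import *
s=arm.observe();print(s['position'],s['width'])
im=grab('wrist');save(im,'w2.png');blobs(im,.03,.056,(.5,.7,-.1,.15))
t=grab('top');blobs(t,.03,.06,(.5,.7,-.1,.15))
```

```text
[0.60281933 0.03683407 0.17782259] 0.16195777976802
n 578 px [293.9 135.1] z 0.0484 circ-ray [0.5994 0.097  0.0484] rect [0.6001 0.097 ] [0.0258 0.0254] 44.0 [ 92. 153. 101.]
n 599 px [177.8 154.5] z 0.0484 circ-ray [0.5302 0.0007 0.0484] rect [ 0.53   -0.0014] [0.026  0.0251] 88.0 [ 71. 113.  76.]
n 542 px [251.9 176.3] z 0.0485 circ-ray [0.5994 0.0375 0.0485] rect [0.6004 0.0364] [0.0257 0.0254] 41.6 [201. 198. 194.]
n 477 px [205.  224.9] z 0.0483 circ-ray [ 0.6017 -0.0382  0.0483] rect [ 0.6028 -0.0399] [0.0254 0.0217] 49.0 [176. 173. 169.]
n 50 px [281.2 184. ] z 0.0485 circ-ray [ 0.5987 -0.041   0.0485] rect [ 0.5963 -0.0448] [0.0116 0.0257] 43.3 [181. 178. 178.]
n 104 px [258.2 208.4] z 0.0484 circ-ray [ 0.5261 -0.0008  0.0484] rect [5.269e-01 5.000e-04] [0.0245 0.0239] 11.8 [ 62. 110.  70.]
```

View pics/w2.png

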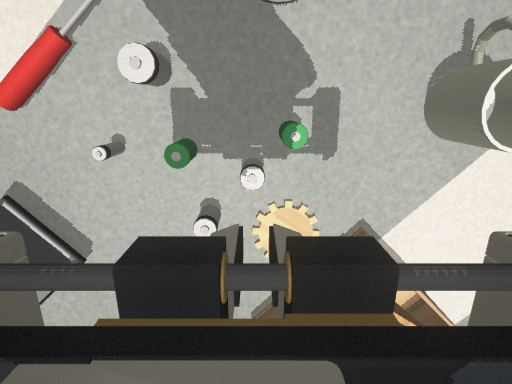

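The second wrist view shows the cell still at (252,176), undisturbed, and the finger tips near (240,228) and (275,228). I'll check where the fingertips lie in tool coordinates.

Run:
```python
from h import *
print('reach',arm.tip_reach)
im=grab('wrist');T=np.array(im['T_tool_cam']);im['M']=T;P=cloud(im);z=im['z_map']
for u in(240,275):
  for v in range(218,300,6):
    print(u,v,P[v,u].round(3),z[v,u].round(3))
m=(z>0)&(z<.26);q=P[m];q=q[abs(q[:,1])<.06]
for a in np.arange(-.06,.04,.01):
    w=q[(q[:,2]>=a)&(q[:,2]<a+.01)]
    if len(w):print('z',a.round(3),len(w),w.min(0).round(3),w.max(0).round(3))
```

```text
reach 0.019
240 218 [-0.061 -0.018  0.173] 0.368
240 224 [-0.069 -0.018  0.173] 0.37
240 230 [ 0.009 -0.008 -0.018] 0.164
240 236 [ 0.009 -0.007 -0.026] 0.157
240 242 [ 0.008 -0.007 -0.032] 0.152
240 248 [ 0.008 -0.007 -0.038] 0.145
240 254 [ 0.006 -0.007 -0.041] 0.143
240 260 [ 0.004 -0.007 -0.042] 0.143
240 266 [ 0.03  -0.004 -0.091] 0.088
240 272 [ 0.029 -0.004 -0.094] 0.086
240 278 [ 0.027 -0.004 -0.093] 0.088
240 284 [ 0.026 -0.004 -0.095] 0.086
240 290 [ 0.023 -0.004 -0.094] 0.088
240 296 [-0.173 -0.02   0.173] 0.4
275 218 [-0.058  0.025  0.167] 0.361
275 224 [ 0.01   0.012 -0.013] 0.169
275 230 [ 0.01   0.012 -0.02 ] 0.162
275 236 [ 0.01   0.011 -0.028] 0.154
275 242 [ 0.009  0.011 -0.034] 0.149
275 248 [ 0.009  0.01  -0.039] 0.144
275 254 [ 0.008  0.01  -0.045] 0.139
275 260 [ 0.009  0.01  -0.051] 0.133
275 266 [ 0.031  0.007 -0.093] 0.087
275 272 [ 0.03   0.007 -0.094] 0.086
275 278 [ 0.027  0.007 -0.094] 0.086
275 284 [ 0.026  0.007 -0.095] 0.086
275 290 [ 0.023  0.007 -0.094] 0.088
275 296 [-0.005  0.009 -0.058] 0.131
z -0.06 319 [-0.012 -0.011 -0.06 ] [ 0.011  0.013 -0.05 ]
z -0.05 306 [ 0.003 -0.013 -0.05 ] [ 0.011  0.015 -0.04 ]
z -0.04 319 [-0.003 -0.014 -0.04 ] [ 0.011  0.016 -0.03 ]
z -0.03 499 [-0.008 -0.023 -0.03 ] [ 0.011  0.025 -0.02 ]
z -0.02 196 [-0.002 -0.018 -0.02 ] [ 0.011  0.019 -0.011]
```

The depth map puts the fingertips at tool z ≈ -0.011. They are about 30 mm short of the stated +0.019, which explains why they closed above the cell. I'll correct for it, going down to TCP z ≈ 0.022, which is safe under either geometry.

{"method": "arm_command", "body": {"targets": [[[0.002,-0.002,0.03,0,0,0],[0,0,0.03,0,0,0],[0,0,0,0,0,0]]], "jaw": 0.05}}

```text
clock: 4.22
position: [0.5946, 0.0368, 0.1104]
ee_rot: [-1.202, -2.896, 0.006]
force: [-0.9, 0.3, 0.4]
width: 0.441
gripper_force: 0.0
```

```bash
python3 -c "
from h import *
go([.6,.037,.022],45);print(arm.observe()['width'])"
```

```text
t 4.22 yaw_y 44.94 tilt [-0.0068 -0.0011] [-4.0, 4.4, 88.3] rows>= 1.4162786946430357 turn z rad -0.001
0.4409210436083819
```

{"method": "arm_command", "body": {"targets": [[[0,0,0.02,0,0,0],[0,0,0,0,0,0],[0,0,0,0,0,0]]]}}

```text
clock: 4.6
position: [0.5978, 0.0369, 0.0945]
ee_rot: [1.204, 2.901, 0.001]
force: [-0.2, -0.9, 0.9]
width: 0.541
gripper_force: 0.0
```

```bash
python3 -c "
from h import *
go([.6,.037,.022],45);print(arm.observe()['width'])"
```

```text
t 4.6 yaw_y 44.93 tilt [0.0007 0.0001] [-1.4, 1.6, 72.5] rows>= 1.1608390830223483 turn z rad -0.001
0.5412337504386967
```

{"method": "arm_command", "body": {"targets": [[[-0.0015,0.0015,0.025,0,0,0],[0,0,0.025,0,0,0],[0,0,0.015,0,0,0],[0,0,0.007,0,0,0],[0,0,0,0,0,0]]]}}

```text
clock: 5.22
position: [0.5996, 0.0369, 0.0219]
ee_rot: [1.204, 2.902, 0.0]
force: [-0.6, -0.4, -0.2]
width: 0.545
gripper_force: 0.0
```

{"method": "arm_command", "body": {"targets": [[[0,0,0,0,0,0],[0,0,0,0,0,0],[0,0,0,0,0,0],[0,0,0,0,0,0]]], "jaw": 0.015, "newtons": 20}}

```text
clock: 5.72
position: [0.5998, 0.0369, 0.022]
ee_rot: [1.204, 2.901, 0.001]
force: [0.2, -0.1, 2.8]
width: 0.278
gripper_force: 20.0
```

Gripped: opening 25.5 mm at 20 N. I'll lift and carry it towards the lantern, then look.

{"method": "arm_command", "body": {"targets": [[[0,0,-0.02,0,0,0],[0,0,-0.04,0,0,0],[0,0,-0.05,0,0,0],[0,0,-0.02,0,0,0],[-0.016,-0.05,0,0,0,0],[-0.016,-0.05,0,0,0,0],[-0.016,-0.05,0,0,0,0],[-0.016,-0.05,0,0,0,0],[-0.016,-0.05,0,0,0,0],[-0.01,-0.035,0,0,0,0]]]}}

```text
clock: 6.98
position: [0.4597, -0.2304, 0.1518]
ee_rot: [1.207, 2.9, -0.001]
force: [0.4, -1.1, -0.6]
width: 0.278
gripper_force: 20.0
```

{"method": "arm_command", "body": {"targets": [[[0,0,0,0,0,0],[0,0,0,0,0,0]]]}}

```text
clock: 7.22
position: [0.4616, -0.2275, 0.1516]
ee_rot: [-1.204, -2.902, -0.001]
force: [0.6, -0.0, -1.2]
width: 0.273
gripper_force: 20.0
```

```bash
cat > well.py <<'E'
from h import *
im=grab('wrist');save(im,'w3.png');go([.4535,-.241,.15],45)
blobs(im,.088,.1,(.38,.56,-.34,-.14),200)
P=cloud(im)
# dark bore mouths: points well below floor, inside collar
d=np.hypot(P[...,0]-.4715,P[...,1]+.242)
blobs(im,-.02,.072,(.42,.52,-.285,-.2),60)
w=(abs(P[...,2]-.078)<.004)&(d<.045);print('floor',w.sum(),np.median(P[w],0).round(4))
E
python3 well.py
```

```text
t 7.28 yaw_y 45.02 tilt [0.0001 0.0006] [-4.0, -15.8, 1.5] rows>= 0.2620711392980199 turn z rad 0.0
n 3049 px [252.6 192.1] z 0.0944 circ-ray [ 0.4714 -0.2417  0.0944] rect [ 0.4583 -0.2285] [0.1065 0.064 ] 45.0 [99. 97. 95.]
n 688 px [235.5 199.6] z 0.0488 circ-ray [ 0.4593 -0.2494  0.0488] rect [ 0.4578 -0.2462] [0.0266 0.0227] 65.1 [52. 52. 52.]
n 61 px [276.2 225.4] z 0.0492 circ-ray [ 0.5055 -0.2427  0.0492] rect [ 0.5032 -0.2383] [0.0054 0.0122] 55.6 [54. 54. 53.]
floor 2610 [ 0.4591 -0.2265  0.0784]
```

View pics/w3.png

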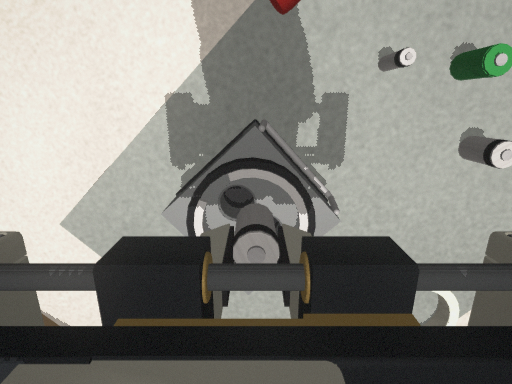

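The held cell's top is at (256,250). The free bore mouth is at (237,200), which gives bore_a ≈ (0.4537,-0.241), and the collar centre (0.4714,-0.2417) agrees with the top camera. I'll move over bore_a and check the held cell's offset.

{"method": "arm_command", "body": {"targets": [[[-0.004,-0.0155,0,0,0,0],[0,0,0,0,0,0],[0,0,0,0,0,0]]]}}

```text
clock: 7.65
position: [0.4532, -0.2418, 0.1516]
ee_rot: [-1.204, -2.902, -0.0]
force: [-0.1, -1.1, -0.7]
width: 0.274
gripper_force: 20.0
```

Run:
```python
from h import *
im=grab('wrist');P=cloud(im);go([.4537,-.241,.12],45)
m=((P[...,2]>.168)&(P[...,2]<.19)&(im['z_map']<.26)).astype(np.uint8);m[:,:200]=0;m[:,310:]=0
k,l,st,c=cv2.connectedComponentsWithStats(m)
for i in range(1,k):
    if st[i,4]>40: print(st[i],P[l==i].min(0).round(4),P[l==i].max(0).round(4),np.median(P[l==i],0).round(4),im['pixels'][l==i].mean(0))
```

```text
t 7.7 yaw_y 44.95 tilt [0.0001 0.0002] [0.2, 0.7, 31.6] rows>= 0.5054496763591538 turn z rad -0.001
[ 200  224  110   39 2576] [ 0.4262 -0.2565  0.168 ] [ 0.4694 -0.2141  0.1899] [ 0.4508 -0.2383  0.1782] [102.6568323  100.07220497  95.83967391]
```

{"method": "arm_command", "body": {"targets": [[[0,0.0007,0.025,0,0,0],[0,0,0.02,0,0,0],[0,0,0,0,0,0],[0,0,0.01,0,0,0],[0,0,0.006,0,0,0],[0,0,0.005,0,0,0],[0,0,0,0,0,0]]]}}

```text
clock: 8.57
position: [0.4535, -0.2413, 0.0854]
ee_rot: [-1.204, -2.901, -0.0]
force: [0.2, -0.7, -0.6]
width: 0.273
gripper_force: 20.0
```

The foot is in the bore with no contact force. Releasing.

{"method": "arm_command", "body": {"targets": [[[0,0,0,0,0,0],[0,0,0,0,0,0],[0,0,0,0,0,0]]], "jaw": 0.05}}

```text
clock: 8.95
position: [0.4538, -0.2414, 0.0858]
ee_rot: [1.204, 2.901, 0.0]
force: [0.2, 0.1, -0.4]
width: 0.524
gripper_force: 0.0
```

{"method": "arm_command", "body": {"targets": [[[0,0,-0.03,0,0,0],[0,0,-0.04,0,0,0],[0.005,0.04,-0.015,0,0,0],[0.016,0.05,0,0,0,0],[0,0,0,0,0,0],[0,0,0,0,0,0]]]}}

```text
clock: 9.7
position: [0.5022, -0.1632, 0.1706]
ee_rot: [-1.203, -2.902, 0.001]
force: [-0.3, -0.2, -0.4]
width: 0.546
gripper_force: 0.0
```

Run:
```python
from h import *
go([.6015,-.0395,.1],45)
for n in('wrist','top'):
    im=grab(n)
    blobs(im,.081,.0915,(.43,.515,-.28,-.2),15)
    blobs(im,.04,.056,(.55,.65,-.1,.08))
```

```text
t 9.7 yaw_y 44.96 tilt [-0.0003 -0.0004] [17.4, 157.7, 70.5] rows>= 2.777928337183995 turn z rad -0.001
n 58 px [167.6 174.2] z 0.0861 circ-ray [ 0.4368 -0.2067  0.0861] rect [ 0.4364 -0.206 ] [0.0186 0.0014] 43.2 [35. 35. 34.]
n 673 px [158.4 214.5] z 0.0884 circ-ray [ 0.4551 -0.2395  0.0884] rect [ 0.4551 -0.2412] [0.026  0.0257] 64.8 [191. 187. 184.]
n 21 px [228.1 225.4] z 0.0846 circ-ray [ 0.5078 -0.2032  0.0846] rect [ 0.5083 -0.2038] [0.0004 0.0117] 50.6 [39. 39. 38.]
n 609 px [409.9 167. ] z 0.0484 circ-ray [ 0.6025 -0.0431  0.0484] rect [ 0.6035 -0.0425] [0.0254 0.0256] 65.7 [186. 182. 178.]
n 97 px [280.3 181.7] z 0.0484 circ-ray [ 0.6009 -0.0405  0.0484] rect [ 0.6011 -0.0402] [0.0241 0.0246] 50.0 [196. 192. 192.]
```

The first cell is seated with its body top at 0.0884 m (0.088 expected). On to cell 2.

{"method": "arm_command", "body": {"targets": [[[0.005,0.05,0.01,0,0,0],[0.005,0.055,0.02,0,0,0],[0.0055,0.051,0.03,0,0,0],[0,0,0.01,0,0,0],[0,0,0,0,0,0],[0,0,0,0,0,0]]]}}

```text
clock: 10.55
position: [0.6017, -0.0441, 0.1015]
ee_rot: [1.208, 2.899, -0.001]
force: [0.2, -0.8, 0.7]
width: 0.546
gripper_force: 0.0
```

Run:
```python
from h import *
im=grab('wrist');blobs(im,.04,.056,(.55,.65,-.1,.08));go([.602,-.0415,.022],45)
```

```text
n 865 px [258.6 201.6] z 0.0485 circ-ray [ 0.6033 -0.0407  0.0485] rect [ 0.6039 -0.0417] [0.026  0.0256] 88.7 [169. 166. 162.]
t 10.6 yaw_y 44.78 tilt [ 0.0012 -0.0005] [1.7, 1.6, 79.7] rows>= 1.2754802696751104 turn z rad -0.004
```

{"method": "arm_command", "body": {"targets": [[[0.001,0.0027,0.025,0,0,0],[0,0,0.025,0,0,0],[0,0,0.02,0,0,0],[0,0,0.0095,0,0,0],[0,0,0,0,0,0]]]}}

```text
clock: 11.22
position: [0.6031, -0.0398, 0.0214]
ee_rot: [-1.205, -2.901, 0.0]
force: [0.2, 0.5, -0.3]
width: 0.541
gripper_force: 0.0
```

{"method": "arm_command", "body": {"targets": [[[0,0,0,0,0,0],[0,0,0,0,0,0],[0,0,0,0,0,0],[0,0,0,0,0,0]]], "jaw": 0.015}}

```text
clock: 11.72
position: [0.6036, -0.0392, 0.0215]
ee_rot: [1.204, 2.901, 0.0]
force: [-0.5, -0.4, 3.6]
width: 0.28
gripper_force: 19.9
```

Run:
```python
from h import *
go([.4895,-.242,.152],45)
```

```text
t 11.72 yaw_y 44.94 tilt [0.0008 0.    ] [-63.0, -223.9, -130.5] rows>= 4.267673949509939 turn z rad -0.001
```

{"method": "arm_command", "body": {"targets": [[[0,0,-0.02,0,0,0],[0,0,-0.04,0,0,0],[0,0,-0.05,0,0,0],[0,0,-0.02,0,0,0],[-0.022,-0.047,0,0,0,0],[-0.022,-0.047,0,0,0,0],[-0.022,-0.047,0,0,0,0],[-0.022,-0.047,0,0,0,0],[-0.015,-0.036,0,0,0,0],[0,0,0,0,0,0]]]}}

```text
clock: 12.98
position: [0.5152, -0.2743, 0.1513]
ee_rot: [1.213, 2.898, -0.003]
force: [0.9, 0.7, -1.2]
width: 0.277
gripper_force: 19.8
```

{"method": "arm_command", "body": {"targets": [[[0,0,0,0,0,0],[0,0,0,0,0,0]]]}}

```text
clock: 13.22
position: [0.5181, -0.2688, 0.1509]
ee_rot: [-1.2, -2.903, -0.001]
force: [0.3, 0.6, -0.6]
width: 0.275
gripper_force: 19.8
```

Run:
```python
from h import *
im=grab('wrist');save(im,'w4.png');go([.4894,-.242,.152],45)
blobs(im,.0885,.1,(.38,.56,-.34,-.14),200)
P=cloud(im);z=P[...,2]
m=((z<.073)&(np.hypot(P[...,0]-.4894,P[...,1]+.242)<.022)).astype(np.uint8)
cs=max(cv2.findContours(m,0,1)[0],key=cv2.contourArea);e=cv2.fitEllipse(cs);print(e,ray(im,*e[0],.076),cv2.contourArea(cs))
w=cs[:,0];pts=np.array([ray(im,*p,.077)[:2] for p in w]);print(cv2.minEnclosingCircle(pts.astype(np.float32)))
blobs(im,.084,.0892,(.43,.475,-.26,-.22),100)
```

```text
t 13.28 yaw_y 45.07 tilt [-0.      0.0006] [39.2, -1.2, -1.0] rows>= 0.6284855221978148 turn z rad 0.001
n 6465 px [235.9 133.8] z 0.0944 circ-ray [ 0.4708 -0.2412  0.0944] rect [ 0.4734 -0.2439] [0.1061 0.106 ] 80.7 [95. 93. 91.]
n 437 px [221.5 120.5] z 0.0892 circ-ray [ 0.4554 -0.2414  0.0892] rect [ 0.4561 -0.2419] [0.0228 0.0247] 10.8 [148. 144. 141.]
((252.21981811523438, 152.9298858642578), (34.222991943359375, 34.68941116333008), 96.2309341430664) [ 0.49094458 -0.24417758  0.076     ] 930.5
((0.49117207527160645, -0.24431031942367554), 0.014739802107214928)
n 730 px [221.5 119.9] z 0.0882 circ-ray [ 0.4553 -0.2414  0.0882] rect [ 0.4554 -0.2417] [0.0253 0.0255] 45.0 [144. 140. 137.]
```

View pics/w4.png

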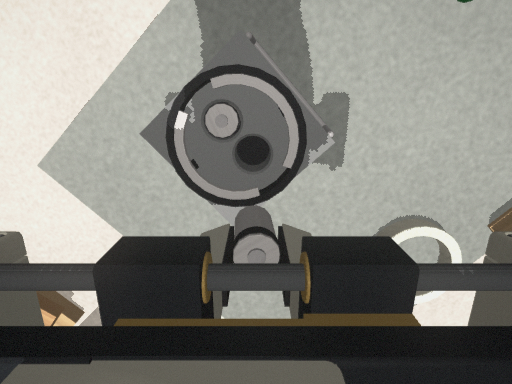

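The wrist view shows cell 1 seated at (221,120), and the empty bore at (252,153), which gives bore_b ≈ (0.4905,-0.2437). The held cell's top is at (256,255). I'll move over it and lower.

{"method": "arm_command", "body": {"targets": [[[0.02,-0.0016,0,0,0,0],[0.0185,0,0,0,0,0],[0,0,0.01,0,0,0],[0,0,0.02,0,0,0],[0,0,0,0,0,0],[0,0,0,0,0,0]]]}}

```text
clock: 14.02
position: [0.4896, -0.2444, 0.1213]
ee_rot: [1.204, 2.902, -0.0]
force: [-0.4, 0.3, -0.9]
width: 0.279
gripper_force: 19.8
```

Run:
```python
from h import *
go([.4896,-.2428,.085],45)
```

```text
t 14.03 yaw_y 44.95 tilt [ 0.0001 -0.0003] [1.2, 1.2, 36.3] rows>= 0.5813460858127878 turn z rad -0.001
```

{"method": "arm_command", "body": {"targets": [[[0.001,0.001,0.012,0,0,0],[0,0,0.006,0,0,0],[0,0,0.006,0,0,0],[0,0,0.006,0,0,0],[0,0,0.006,0,0,0],[0,0,0,0,0,0]]]}}

```text
clock: 14.78
position: [0.4888, -0.2427, 0.0847]
ee_rot: [-1.204, -2.901, 0.0]
force: [-0.6, 0.2, -0.7]
width: 0.273
gripper_force: 19.8
```

{"method": "arm_command", "body": {"targets": [[[0,0,0,0,0,0],[0,0,0,0,0,0],[0,0,0,0,0,0]]], "jaw": 0.05}}

```text
clock: 15.15
position: [0.4893, -0.2428, 0.0854]
ee_rot: [1.204, 2.901, 0.0]
force: [-0.9, 0.7, 0.2]
width: 0.528
gripper_force: 0.0
```

{"method": "arm_command", "body": {"targets": [[[0,0,-0.03,0,0,-0.1],[0,0,-0.04,0,0,-0.15],[0,0,-0.015,0,0,-0.15],[0,0,0,0,0,-0.15],[0,0,0,0,0,-0.15],[0,0,0,0,0,-0.15],[0,0,0,0,0,-0.15],[0,0,0,0,0,-0.06],[0,0,0,0,0,0]]]}}

```text
clock: 16.27
position: [0.489, -0.2429, 0.1702]
ee_rot: [-0.427, 3.112, 0.0]
force: [0.2, -0.4, -0.4]
width: 0.542
gripper_force: 0.0
```

Run:
```python
from h import *
go([.4615,.2135,.15],106)
im=grab('wrist');t=grab('top')
blobs(t,.082,.092,(.43,.515,-.28,-.2),15)
```

```text
t 16.27 yaw_y 105.63 tilt [0.0002 0.0001] [-96.4, 446.9, 20.3] rows>= 7.322563501165911 turn z rad -0.006
n 58 px [358.7 260.4] z 0.0885 circ-ray [ 0.4503 -0.24    0.0885] rect [ 0.4471 -0.2404] [0.0109 0.0247] 10.9 [98. 96. 96.]
```

{"method": "arm_command", "body": {"targets": [[[-0.012,0.055,0,0,0,0],[-0.012,0.056,0,0,0,0],[-0.012,0.056,0,0,0,0],[-0.012,0.056,0,0,0,0],[-0.012,0.056,0,0,0,0],[-0.012,0.056,0,0,0,0],[-0.012,0.056,0,0,0,0],[-0.012,0.056,0.02,0,0,0],[0,0,0,0,0,0],[0,0,0,0,0,0]]]}}

```text
clock: 17.62
position: [0.4607, 0.213, 0.15]
ee_rot: [0.428, -3.112, 0.001]
force: [-0.5, -0.7, 0.2]
width: 0.541
gripper_force: 0.0
```

Run:
```python
from h import *
im=grab('wrist');save(im,'w5.png');go([.4615,.2135,.15],106)
blobs(im,.044,.056,(.4,.53,.14,.28),50)
t=grab('top')
blobs(t,.082,.0915,(.43,.515,-.28,-.2),15)
blobs(t,.0916,.1,(.4,.55,-.32,-.17),100)
```

```text
t 17.68 yaw_y 105.57 tilt [ 0.0001 -0.0007] [-0.7, 1.0, 0.2] rows>= 0.01991250809190998 turn z rad -0.008
n 896 px [253.5 187. ] z 0.0503 circ-ray [0.4614 0.2106 0.0503] rect [0.4627 0.211 ] [0.0591 0.014 ] 16.9 [43. 43. 42.]
n 112 px [361.2 241.8] z 0.0881 circ-ray [ 0.4885 -0.2409  0.0881] rect [ 0.4886 -0.2415] [0.0252 0.0247] 65.3 [180. 176. 176.]
n 108 px [358.2 257.8] z 0.0883 circ-ray [ 0.4525 -0.2395  0.0883] rect [ 0.4536 -0.2397] [0.0241 0.024 ] 10.0 [187. 183. 183.]
n 717 px [361.5 250. ] z 0.0945 circ-ray [ 0.4695 -0.2413  0.0945] rect [ 0.4712 -0.2422] [0.1049 0.1058] 23.1 [120. 118. 118.]
```

View pics/w5.png

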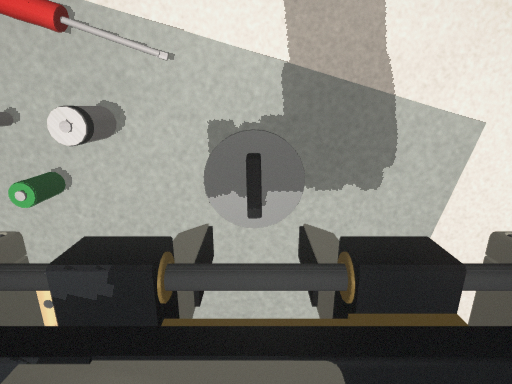

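Both cells are seated with tops at 0.088. The cap's bar is at (253,187), between the jaws and pointing along tool x, centre (0.462,0.212) at about 16.5°. Descending with the tips 4 mm above the flange.

{"method": "arm_command", "body": {"targets": [[[-0.001,-0.0013,0.04,0,0,-0.016],[0,0,0.04,0,0,0],[0,0,0.03,0,0,0],[0,0,0.017,0,0,0],[0,0,0.009,0,0,0],[0,0,0,0,0,0]]]}}

```text
clock: 18.48
position: [0.4624, 0.2118, 0.0142]
ee_rot: [0.451, -3.109, 0.001]
force: [0.1, -0.3, -0.7]
width: 0.544
gripper_force: 0.0
```

{"method": "arm_command", "body": {"targets": [[[0,0,0,0,0,0],[0,0,0,0,0,0],[0,0,0,0,0,0],[0,0,0,0,0,0],[0,0,0,0,0,0]]], "jaw": 0.004, "newtons": 45}}

```text
clock: 19.1
position: [0.4622, 0.2126, 0.0143]
ee_rot: [-0.453, 3.109, 0.0]
force: [-0.0, -0.2, 4.3]
width: 0.149
gripper_force: 45.0
```

{"method": "arm_command", "body": {"targets": [[[0,0,-0.02,0,0,0],[0,0,-0.04,0,0,0],[0,0,-0.05,0,0,0],[0,0,-0.03,0,0,0],[0,0,0,0,0,0],[0,0,0,0,0,0]]]}}

```text
clock: 19.85
position: [0.4615, 0.2122, 0.1532]
ee_rot: [0.453, -3.108, 0.001]
force: [-1.0, -0.3, -1.4]
width: 0.146
gripper_force: 45.0
```

Run:
```python
from h import *
go([.4715,-.242,.15],86.5)
im=grab('wrist');s=arm.observe()
P=cloud(im);m=np.zeros(P.shape[:2],np.uint8)
g=(abs(P[...,2]-(s['position'][2]+.007))<.006)&(im['z_map']<.3);q=P[g]
print(g.sum(),q.min(0),q.max(0),s['position'])
# flange circle: fit on silhouette (visible front arc)
cs=max(cv2.findContours(g.astype(np.uint8),0,1)[0],key=cv2.contourArea)[:,0]
w=np.array([P[v,u] for u,v in cs]);w=w[np.hypot(w[:,0]-s['position'][0],w[:,1]-s['position'][1])>.046]
A=np.c_[2*w[:,:2],np.ones(len(w))];c=np.linalg.lstsq(A,(w[:,:2]**2).sum(1),rcond=None)[0];print(len(w),c[:2],np.sqrt(c[2]+c[0]**2+c[1]**2),np.median(w[:,2]))
```

```text
t 19.85 yaw_y 106.59 tilt [-0.0011 -0.0006] [120.1, -438.2, 3.5] rows>= 7.26992869316588 turn z rad 0.351
10879 [0.40917103 0.1591034  0.1539034 ] [0.51463161 0.26249667 0.16569791] [0.46127444 0.21214382 0.15287624]
274 [0.4605477 0.2114711] 0.051332203287183735 0.15848659051520342
```

{"method": "arm_command", "body": {"targets": [[[0.015,-0.05,0,0,0,0.1],[0.0095,-0.052,0,0,0,0.1],[0.0042,-0.052,0,0,0,0.1],[-0.001,-0.052,0,0,0,0.051],[-0.004,-0.052,0,0,0,0],[-0.004,-0.052,0,0,0,0],[-0.004,-0.052,0,0,0,0],[-0.004,-0.05,0,0,0,0],[0,0,0,0,0,0]]]}}

```text
clock: 21.02
position: [0.4651, -0.2077, 0.1528]
ee_rot: [-0.107, -3.137, 0.003]
force: [0.1, 0.4, 0.0]
width: 0.152
gripper_force: 45.0
```

Run:
```python
from h import *
go([.4715,-.242,.125],86.5)
im=dict(np.load('top.npz'))
px=cv2.cvtColor(im['pixels'],cv2.COLOR_RGB2GRAY)
# polar unwrap about collar centre on z=.094 plane, brightness at r=43.5
o=im['M'];c=np.array([.4715,-.242])
for r in(.0425,.044,.0455):
    th=np.radians(np.arange(0,360,3));W=np.c_[c[0]+r*np.cos(th),c[1]+r*np.sin(th),0*th+.094]
    q=(W-o[:3,3])@o[:3,:3];u=q[:,0]/q[:,2]*im['fx']+im['cx'];v=q[:,1]/q[:,2]*im['fy']+im['cy']
    b=cv2.remap(px,u.astype(np.float32)[None],v.astype(np.float32)[None],1)[0]
    e=np.roll(b,20);print(r,'from -60:',e[:40].tolist());print('   from 120:',e[60:100].tolist())
```

```text
t 21.02 yaw_y 86.09 tilt [-0.0024 -0.0016] [-8.8, -33.8, 27.9] rows>= 0.7144437742411145 turn z rad -0.007
0.0425 from -60: [179, 175, 178, 172, 178, 180, 178, 175, 167, 171, 181, 182, 161, 100, 58, 59, 68, 76, 86, 90, 104, 101, 97, 97, 104, 137, 177, 189, 187, 185, 185, 184, 189, 188, 191, 192, 195, 194, 193, 194]
   from 120: [194, 193, 195, 195, 191, 195, 194, 195, 196, 195, 195, 196, 185, 150, 121, 119, 119, 121, 119, 120, 120, 120, 118, 85, 65, 68, 147, 183, 190, 191, 192, 190, 191, 189, 190, 184, 187, 184, 184, 186]
0.044 from -60: [189, 192, 191, 191, 191, 193, 190, 188, 191, 190, 190, 192, 170, 91, 40, 39, 46, 49, 55, 59, 77, 76, 70, 70, 83, 125, 174, 194, 193, 191, 193, 194, 193, 194, 194, 196, 194, 193, 195, 195]
   from 120: [183, 186, 193, 192, 186, 188, 191, 188, 188, 189, 193, 187, 178, 141, 116, 116, 115, 113, 116, 114, 116, 115, 112, 79, 58, 58, 129, 175, 186, 191, 193, 192, 196, 187, 194, 190, 191, 194, 193, 193]
0.0455 from -60: [176, 190, 188, 187, 186, 189, 192, 185, 182, 183, 188, 190, 163, 69, 28, 22, 29, 28, 31, 37, 48, 45, 39, 42, 57, 103, 160, 181, 172, 176, 189, 178, 181, 178, 182, 184, 186, 177, 174, 179]
   from 120: [150, 153, 174, 164, 152, 160, 161, 165, 168, 160, 159, 158, 144, 117, 102, 99, 102, 96, 96, 103, 103, 99, 95, 69, 49, 50, 107, 147, 166, 171, 174, 179, 169, 167, 172, 176, 172, 179, 182, 186]
```

The lip gaps are centred at -2.8° and 178.6°, so the well's x is at about -2.1° and tool y should be 87.9°. The gap width of about 37° matches the 26 mm given. Fine approach next.

{"method": "arm_command", "body": {"targets": [[[-0.005,-0.03,0,0,0,-0.02],[0,0,0,0,0,0],[0,0,0,0,0,0],[0,0,0,0,0,0]]]}}

```text
clock: 21.52
position: [0.4697, -0.2321, 0.1537]
ee_rot: [-0.063, -3.14, -0.001]
force: [0.2, -0.5, -1.4]
width: 0.153
gripper_force: 45.0
```

Run:
```python
from h import *
go([.4715,-.2423,.12],87.9)
```

```text
t 21.52 yaw_y 87.71 tilt [-0.0008  0.0008] [-2.2, -10.1, 33.7] rows>= 0.5636799714055056 turn z rad -0.003
```

{"method": "arm_command", "body": {"targets": [[[-0.002,-0.01,0.014,0,0,-0.003],[0,0,0.014,0,0,0],[0,0,0,0,0,0],[0,0,0,0,0,0]]]}}

```text
clock: 22.02
position: [0.4713, -0.2435, 0.1259]
ee_rot: [-0.061, -3.141, -0.0]
force: [-0.6, -0.7, -0.6]
width: 0.147
gripper_force: 45.0
```

Run:
```python
from h import *
go([.4715,-.2423,.1085],87.9)
im=grab('scene');P=cloud(im)
z=P[...,2]; # flange in scene view
blobs(im,.127,.136,(.38,.56,-.34,-.15),100)
im=grab('top');blobs(im,.127,.138,(.38,.56,-.34,-.15),100)
```

```text
t 22.02 yaw_y 87.79 tilt [-0.0004  0.0003] [-0.1, 1.2, 17.4] rows>= 0.2796107347865183 turn z rad -0.002
n 627 px [241.4 105.8] z 0.1312 circ-ray [ 0.474  -0.2331  0.1312] rect [ 0.4727 -0.2359] [0.0991 0.1048] 65.5 [72. 71. 71.]
n 178 px [354.1 237.9] z 0.1322 circ-ray [ 0.4883 -0.2134  0.1322] rect [ 0.4882 -0.2145] [0.0213 0.0409] 88.9 [84. 84. 85.]
n 427 px [362.2 266.1] z 0.1324 circ-ray [ 0.4425 -0.2396  0.1324] rect [ 0.4328 -0.2389] [0.088  0.0309] 87.8 [68. 68. 69.]
```

{"method": "arm_command", "body": {"targets": [[[0,0.0008,0.01,0,0,0],[0,0,0.005,0,0,0],[0,0,0.003,0,0,0],[0,0,0.003,0,0,0],[0,0,0,0,0,0]]]}}

```text
clock: 22.75
position: [0.4715, -0.2428, 0.105]
ee_rot: [0.06, 3.141, 0.0]
force: [0.7, 0.4, -2.1]
width: 0.149
gripper_force: 45.0
```

The foot is 3 mm below the rim without contact. Pushing down.

{"method": "arm_command", "body": {"targets": [[[0,0,0.003,0,0,0],[0,0,0.003,0,0,0],[0,0,0.002,0,0,0],[0,0,0.001,0,0,0],[0,0,0,0,0,0]]]}}

```text
clock: 23.38
position: [0.4717, -0.2429, 0.0963]
ee_rot: [0.06, 3.141, -0.0]
force: [-0.0, -0.6, 4.9]
width: 0.153
gripper_force: 45.0
```

{"method": "arm_command", "body": {"targets": [[[0,0,0.002,0,0,0],[0,0,0.001,0,0,0],[0,0,0,0,0,0],[0,0,0,0,0,0]]]}}

```text
clock: 23.88
position: [0.4717, -0.2429, 0.0943]
ee_rot: [0.061, 3.14, -0.0]
force: [-3.8, 2.1, 17.5]
width: 0.151
gripper_force: 45.0
```

Run:
```python
from h import *
go([.4715,-.2423,.093],3.9);s=arm.observe();print(s['joints'].round(2),s['force'],s['ft_torque'])
```

```text
t 23.88 yaw_y 87.79 tilt [ 0.0011 -0.0001] [0.2, 0.6, 1.3] rows>= 0.023116224719980337 turn z rad 1.464
[ 0.2   0.42  0.23  1.96 -0.13  0.77  2.04] [-3.77864248  2.11285345 17.46521218] [ 0.40396628  0.83102603 -0.01046432]
```

The cap is home (17.5 N, TCP z 0.0943). Twisting clockwise, which is positive about tool z.

{"method": "arm_command", "body": {"targets": [[[0,0,0,0,0,0.07],[0,0,0,0,0,0.1],[0,0,0,0,0,0.1],[0,0,0,0,0,0.1],[0,0,0,0,0,0.1],[0,0,0,0,0,0.1],[0,0,0,0,0,0]]]}}

```text
clock: 24.75
position: [0.4726, -0.2436, 0.0943]
ee_rot: [0.943, 2.994, -0.001]
force: [-1.1, -0.7, 13.1]
width: 0.152
gripper_force: 45.0
```

Run:
```python
from h import *
go([.4717,-.2429,.0943],3.9);s=arm.observe();print(s['joints'].round(2),s['force'],s['ft_torque'])
```

```text
t 24.75 yaw_y 55.05 tilt [ 0.0026 -0.0013] [1.1, 0.0, 0.0] rows>= 0.018213207136169928 turn z rad 0.893
[ 0.09  0.44  0.38  1.97 -0.23  0.78  1.56] [-1.10561982 -0.73294708 13.146818  ] [-0.10539621  0.18865793 -0.11957138]
```

{"method": "arm_command", "body": {"targets": [[[0,0,0.0005,0,0,0.1],[0,0,0,0,0,0.1],[0,0,0,0,0,0.1],[0,0,0,0,0,0.1],[0,0,0,0,0,0.1],[0,0,0,0,0,0.1],[0,0,0,0,0,0.1],[0,0,0,0,0,0.05],[0,0,0,0,0,0],[0,0,0,0,0,0]]]}}

```text
clock: 26.0
position: [0.4731, -0.2439, 0.0943]
ee_rot: [1.971, 2.441, 0.002]
force: [1.0, -1.2, 18.4]
width: 0.148
gripper_force: 45.0
```

Run:
```python
from h import *
go([.4717,-.2429,.0943],3.9);s=arm.observe();print(s['joints'].round(2),s['force'],s['ft_torque'])
im=grab('top');blobs(im,.112,.127,(.38,.56,-.34,-.15),10)
im=grab('scene');blobs(im,.112,.127,(.38,.56,-.34,-.15),10)
blobs(im,.096,.105,(.38,.56,-.34,-.15),50);save(im,'s2.png')
```

```text
t 26.0 yaw_y 12.17 tilt [ 0.0037 -0.0016] [1.3, -1.2, 0.0] rows>= 0.02827646389809993 turn z rad 0.144
[-0.05  0.47  0.59  1.98 -0.36  0.79  0.95] [ 0.99600557 -1.21948567 18.39644141] [-0.0327572   0.33310967  0.14777617]
n 14 px [350.6 249. ] z 0.1181 circ-ray [ 0.4657 -0.2137  0.1181] rect [ 0.4656 -0.2129] [0.0134 0.0022] 16.0 [19. 19. 20.]
n 10 px [249.  104.7] z 0.1237 circ-ray [ 0.4535 -0.2354  0.1237] rect [ 0.4525 -0.2347] [0.0103 0.0051] 22.6 [77. 74. 67.]
n 106 px [240.8 110.6] z 0.1209 circ-ray [ 0.4801 -0.2287  0.1209] rect [ 0.4821 -0.2269] [0.0173 0.051 ] 51.4 [42. 41. 38.]
n 642 px [240.2 117.7] z 0.0997 circ-ray [ 0.4746 -0.2372  0.0997] rect [ 0.4745 -0.2354] [0.0988 0.1052] 72.8 [70. 69. 70.]
```

View pics/s2.png

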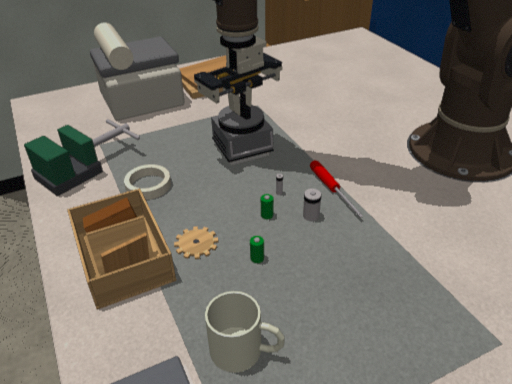

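The scene view shows the cap lying flat on the collar at (241,120), held by the gripper, with its flange top at 0.0997 m (0.100 when home). Turning the last few degrees to the stop.

{"method": "arm_command", "body": {"targets": [[[-0.0003,-0.0003,0,0,0,0.05],[0,0,0,0,0,0.05],[0,0,0.0003,0,0,0.04],[0,0,0,0,0,0],[0,0,0,0,0,0],[0,0,0,0,0,0]]]}}

```text
clock: 26.85
position: [0.473, -0.2443, 0.0943]
ee_rot: [2.136, 2.298, 0.002]
force: [-1.9, -0.1, 22.6]
width: 0.151
gripper_force: 45.2
```

Run:
```python
from h import *
go([.4717,-.2429,.0943],3.9);s=arm.observe();print(s['position'],s['force'],s['ft_torque'],s['gripper_force'],s['width'])
im=grab('top');blobs(im,.112,.127,(.38,.56,-.34,-.15),8);blobs(im,.096,.105,(.38,.56,-.34,-.15),50)
im=grab('scene');blobs(im,.096,.105,(.38,.56,-.34,-.15),50)
```

```text
t 26.85 yaw_y 4.19 tilt [ 0.004  -0.0016] [1.5, -1.2, -0.0] rows>= 0.03147781610126771 turn z rad 0.005
[ 0.47304557 -0.24433523  0.09429167] [-1.87065703 -0.05625386 22.62463913] [0.06224998 0.61416419 0.42871565] 45.16309976577759 0.15113635012434282
n 12 px [350.7 247.3] z 0.1185 circ-ray [ 0.4686 -0.2121  0.1185] rect [ 0.4689 -0.2124] [0.0112 0.0017] 7.4 [15. 15. 16.]
n 589 px [348.1 248.9] z 0.1004 circ-ray [ 0.4697 -0.2287  0.1004] rect [ 0.469  -0.2117] [0.0997 0.0453] 3.6 [78. 79. 80.]
n 636 px [240.4 117.5] z 0.0997 circ-ray [ 0.4754 -0.235   0.0997] rect [ 0.4751 -0.2362] [0.0992 0.1045] 65.1 [70. 69. 70.]
```

The cap has turned about 83.6°, and the rising torque says it is at the stop. It is pressed home at 22 N with a 45 N grip. Handing in.

```bash
python3 -c "
from cell import arm
print(arm.sign_off())"
```

```text
the job is handed in; nothing more can be done
None
```

I handed the job in with both cells seated in the bores and the cap turned about 84° to its stop, held pressed home (22 N down, 45 N grip) after about 27 of the 72 s; sign-off gave no verdict.

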